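# Check the gap of a dough press with a taper gauge

### The arm

A 6-joint arm with a two-finger parallel gripper is mounted at the origin on the work surface; the furniture and walls round the work are solid. World frame = base frame: x ahead of the robot, y to its left, z up, the work surface at z = 0. Lengths are in m, angles in rad, forces in N, time in s.
With the tool pointing down it reaches from about 0.35 to 0.975 m from the base axis. Payload 4.9 kg.
Tool frame: the origin (TCP) lies midway between the tips of the shut fingers; the grasp point (between the pads) lies manip.grip_depth behind it (manip.grip_depth is the distance from the TCP to the grasp point, in m); z points along the fingers, x is the direction in which the jaws open and shut, and the axes are right-handed (so a half turn about z gives the same grasp; the last joint's range is limited). The gripper opens to 85 mm and grips with 20 to 120 N. Pads are 22 mm wide; open, the fingers measure 114 mm over their backs; the gripper's body (76 mm by 85 mm) begins 54 mm behind the grasp point. The pads swing forward as they close: fully open they stand 13 mm farther back than shut.
Start: joints at [-1.249, 0.053, 1.613, -0, 1.476, -0.119], TCP at [0.267, -0.565, 0.231] pointing down, gripper open.
Joint ranges: [-3.01, 3.01], [-1.01, 2.22], [0.06, 2.58], [-1.02, 4.17], [0.09, 2.62], [-3.14, 3.14]. Speed limits (rad/s): [2.57, 2.57, 3.14, 3.14, 3.14, 3.14].

### API

Orientations are given as a unit quaternion [w, x, y, z].
In Python, from plant import state, grab_frame, ticket, manip gives the robot as it stands.
- The arm moves only by the tool carry_out, never from a script. Its argument "moves" is a list that holds one entry, the list of rows, each a list of 7 numbers: the turn, a rotation vector about the tool's x, y, z each as a share of 5 degrees, from -1 to 1, then the shift along the tool's x, y, z each as a share of 0.04 m, from -1 to 1, then the gripper command: -1 is shut, 1 is fully open, values between are in proportion. A call has 1 to 8 rows; each row shifts and turns the commanded pose from where the row before left it, along the tool's axes as they then stand; what a row does not reach is not made up. A row lasts 1/12 s, in which the tool goes at most 41.7 mm and 7.16 degrees, less where a joint would pass 70% of its speed; a pose out of reach is approached as far as the arm can. A call with a number of a shift or a turn outside -1 to 1 is refused whole. A call with a gripper value outside its range is refused whole. The fingers move at their own pace and stop on an object; the grip force is fixed at half the most. Time passes only in rows, so rows that do not move let the fingers close. It gives the time, the measured TCP pose, the force and the opening at its end, in the units of the state.
- state(): the state, without advancing time (a new reading comes with each control period).
- grab_frame(name): name is "side" or "top"; returns a dict with "frame" (480x640x3 uint8, red, green, blue), "z_map" (480x640 float32, m along the optical axis (not along the pixel's ray), 0 where there is no reading), "K" (3x3 intrinsics, pixels), "world_from_camera" (4x4, takes a point from camera to world coordinates). Camera axes: x right, y down, z forward; pixel columns grow to the right and rows downward; lengths in m; the calibration is good to about 2 mm. A picture is of the moment at which its call begins.
- ticket.job_done(): hands the job in, once; it reports no verdict.
The state is a dict: "time": time; "joint_pos": joint angles; "joint_vel": joint speeds; "joint_efforts": joint torques, N m; "tool_pos": TCP position; "tool_rot": TCP orientation; "contact_force": force on the tool from outside, world axes, zero at the start; "ft_torque": the same for the moment, N m; "gripper_width": opening from 0.0 (shut) to 1.0 (fully open).
Only numpy, scipy, OpenCV 4.12 (cv2) and the standard library are available. Lean on these libraries where they do the work, as an engineer would, in place of code of your own. Each camera call takes 0.05 s, during which the arm holds its last target.

### The job

The plates of the small dough press need a gap check before service. Shut the press's hinged top plate fully down, then take the taper gauge by its handle and slide its blade, flat on the lower plate and square to the front edge, in under the top plate until it drags snugly between the two plates, without prying the top plate up or forcing it. Finish there, still holding the gauge by its handle at that depth with the blade dragging between both plates; leave everything else on the table where it is.

Things in the scene. Friction and masses are not known exactly. Their poses are not given: they have to be found in the camera images.
- press: Small bench press fixed to the table, grey base 190 x 150 mm (x by y). Origin: centre of the base's underside, on the table. -x points out of the open front (the mouth, where the blade goes in), +x to the hinge at the back, y along the mouth, z up. The mouth faces roughly to the robot's left (world +y).
- press_bed: Lower plate of the press (bed), bare steel, 150 x 130 x 12 mm. Origin: that of the press raised by the bed's height setting (0.5 to 2.5 mm, differs per run, does not yield); axes as the press. Its flat top is 30 mm above this origin and starts at x = -95 mm, so 25 mm stand out in front of the shut top plate as a ledge.
- bed_front (a point): Middle of the front edge of the bed's top surface (axes as the press). The blade slides on this surface along the press's +x.
- press_lid: Hinged top plate of the press, bare aluminium, 133 x 116 x 10 mm, 0.8 kg. Origin on the hinge axis at its back. Axes as the press when shut; it reaches to x = -145 mm, flat underside at z = -5 mm. Starts 1.1 to 1.3 rad open (front edge up). Shut, it lies on a stop, 4.5 to 6.5 mm above the bed; only 2 to 8 N (weight, hinge friction) keep its edge down.
- lid_edge (a point): Middle of the lower front edge of the top plate (axes as the top plate). 145 mm from the hinge axis; 37 mm above the table when shut.
- lid_grip (a point): Middle of the upper face of the dark grip bar along the top plate's front edge (bar 100 mm long in y, 18 mm wide, face 16 mm above the plate's mid-plane), 133 mm from the hinge axis along the plate; push here to shut. Axes as the top plate: +z out of its upper face.
- press_hinge (a point): Middle of the hinge axis (along the press's y), 75 mm behind (+x) and 42 mm above the press's origin. The stiff damped hinge holds the plate open until its front edge is pushed with a few newtons; below about 0.9 rad the plate sinks shut by itself in some 2 s.
- gauge: Taper gauge, 150 g: upright black handle block 50 x 16 x 44 mm (x, y, z) with a bare steel wedge blade, 24 mm wide. Origin: centre of the handle's underside, level with the blade's flat underside; +x to the tip, z up. Blade from x = 25 mm (10 mm thick) to x = 120 mm (2.5 mm thick), tapered on its upper side. Starts on the table, blade roughly towards the press.
- gauge_center (a point): Middle of the gauge's handle, 24 mm above its underside (axes as the gauge); grasp here across the 16 mm width (gauge y).
- gauge_tip (a point): Middle of the tip edge of the blade, at its underside, 120 mm ahead of the gauge's origin (axes as the gauge).
- jar_a: Bystander: spice jar with dark lid, 40 x 40 x 105 mm, upright; origin centre of underside.
- jar_b: Bystander: spice jar with red lid, 44 x 44 x 105 mm, upright; origin centre of underside.
- timer: Bystander: kitchen timer, 30 x 74 x 66 mm; origin centre of underside.
- cup: Bystander: lidded deli cup, 74 x 74 x 68 mm; origin centre of underside.
- thermometer: Bystander: probe thermometer lying flat, 166 x 44 x 13 mm; origin centre of underside.
- scraper: Bystander: bench scraper lying flat, 78 x 150 x 24 mm; origin centre of underside.

How it is judged:
By the outcome, as a careful person would: the job done as asked, in the order asked, and still so for the second after the job is handed in, while the arm keeps its last pose, push and grip.
It also fails if it takes over 61 s, if anything falls off the work surface, if the arm or the gripper's body presses on something with over 40 N, if the wrist force passes 120 N, or if a joint passes its speed limit or range.

## Working session

There is one attempt and no reset: what is moved stays moved. The work goes in short steps, Python scripts to look and compute and a tool call to move; the robot and the scene stay as the last step left them, time stands still between calls to the robot, and variables do not carry over. Pictures are saved under pics/ and viewed, and the job is handed in when it is done.

Besides the shell and the picture viewer there is one more tool, called after ">>>" in YAML: its name, and indented under it one key for each argument. carry_out: Moves the arm, as the interface text tells. Shift numbers are shares of 0.04 m and turn numbers shares of 5 degrees, none past 1 either way. Its arguments: {"type":"object","properties":{"moves":{"type":"array"}},"required":["moves"]}

```bash
mkdir -p pics; ls; python3 - <<'E'
from plant import state, grab_frame, ticket, manip
import cv2,numpy as np
print(state()); print({k:getattr(manip,k) for k in dir(manip) if k[0]!='_'})
for n in("side","top"):
    f=grab_frame(n); cv2.imwrite(f"pics/{n}0.png",f["frame"][:,:,::-1]); np.savez(f"{n}0.npz",**f)
    print(n,f["K"],f["world_from_camera"])
E
```

```text
pics
{'time': 0.0, 'joint_pos': array([-1.24902176e+00,  5.33625362e-02,  1.61430401e+00,  1.09025414e-05,
        1.47598443e+00, -1.19002449e-01]), 'joint_vel': array([-0.00041702,  0.00049561, -0.00239432, -0.00070561,  0.00162787,
        0.00033203]), 'joint_efforts': array([ 1.96744768e-03, -3.93663061e+01, -3.70178103e+01, -1.74291796e-05,
        6.93736816e-03,  5.70820660e-06]), 'tool_pos': array([ 0.26645488, -0.56466697,  0.23005351]), 'tool_rot': array([-6.54539379e-04,  8.44582704e-01, -5.35424129e-01, -7.94214709e-04]), 'contact_force': array([ 0.24851422, -0.09252438, -0.81167814]), 'ft_torque': array([0.02322613, 0.04227102, 0.01310526]), 'gripper_width': 1.0025515416351902}
{'IKError': <class 'plant.IKError'>, 'grip_depth': 0.0187}
side [[599.82941738   0.         309.61828431]
 [  0.         599.82941738 236.8976646 ]
 [  0.           0.           1.        ]] [[ 0.61373514 -0.31562677  0.72367736 -0.57265405]
 [-0.78908329 -0.27542457  0.54908002 -0.7341603 ]
 [ 0.02601417 -0.90803141 -0.41809355  0.65212646]
 [ 0.          0.          0.          1.        ]]
top [[491.88100005   0.         324.03894307]
 [  0.         491.88100005 240.10339926]
 [  0.           0.           1.        ]] [[ 0.01037638 -0.99791249  0.06374158  0.41053191]
 [-0.99977533 -0.01153177 -0.01778509  0.0676716 ]
 [ 0.01848302 -0.06354271 -0.99780795  1.01789148]
 [ 0.          0.          0.          1.        ]]
```

View pics/side0.png

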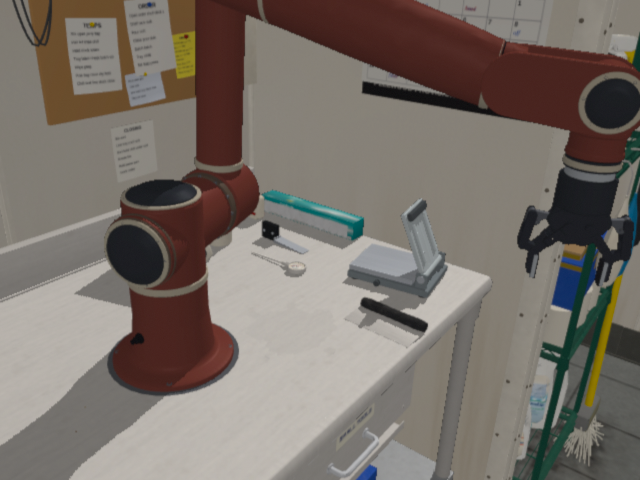

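View pics/top0.png

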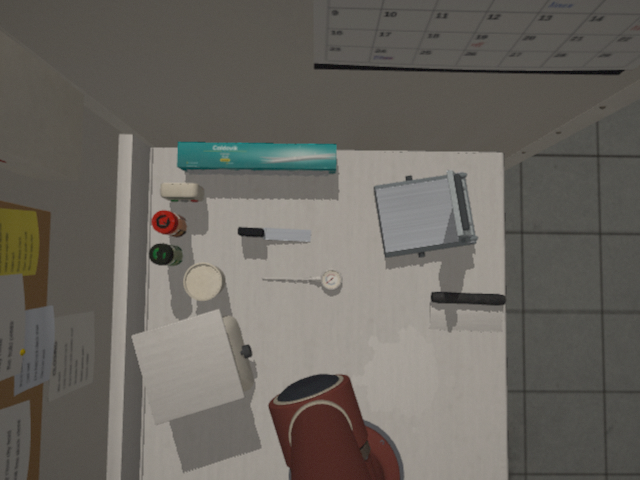

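Top view: the press is at about (425,215) with its mouth to the left and its lid open on the right. The gauge is at (275,236), handle left and blade right. Next I'll measure both.

```bash
cat > h.py <<'E'
import numpy as np,cv2
def cloud(f):
    z=f["z_map"];K=f["K"];T=f["world_from_camera"]
    v,u=np.mgrid[:z.shape[0],:z.shape[1]]
    p=np.stack([(u-K[0,2])/K[0,0]*z,(v-K[1,2])/K[1,1]*z,z],-1)
    return p@T[:3,:3].T+T[:3,3]
def proj(f,P):
    T=np.linalg.inv(f["world_from_camera"]);P=np.atleast_2d(P)
    c=P@T[:3,:3].T+T[:3,3]; q=c@f["K"].T
    return q[:,:2]/q[:,2:]
def load(n): return dict(np.load(n))
E
python3 - <<'E'
from h import *
f=load("top0.npz");P=cloud(f)
print("table z",np.median(P[300:340,400:430,2]))
def rect(m,n):
    p=P[m][:,:2].astype(np.float32);r=cv2.minAreaRect(p);print(n,m.sum(),r, P[m].mean(0),"z pct",np.percentile(P[m][:,2],[2,25,50,75,98]))
z=P[...,2]
W=np.zeros(z.shape,bool);W[165:265,365:485]=1
m=W&(z>0.026)&(z<0.036);k=np.ones((3,3),np.uint8);rect(m,"bed")
rect(W&(z>0.008)&(z<.06),"press")
rect(W&(z>0.06),"lid")
G=np.zeros(z.shape,bool);G[222:250,230:318]=1
rect(G&(z>0.03),"handle")
rect(G&(z>0.0025)&(z<0.02),"blade")
rgb=f["frame"]
big=cv2.resize(rgb[160:270,225:485,::-1],None,fx=3,fy=3,interpolation=cv2.INTER_CUBIC);cv2.imwrite("pics/crop0.png",big)
for r in (236,):
    print([(c,*P[r,c].round(4)) for c in range(234,318,4)])
print([(c,*P[215,c].round(4)) for c in range(368,484,4)])
g=load("side0.npz");big=cv2.resize(g["frame"][190:300,240:460,::-1],None,fx=3.5,fy=3.5,interpolation=cv2.INTER_CUBIC);cv2.imwrite("pics/crops0.png",big)
E
```

```text
table z 0.00012272771701882235
bed 4603 ((0.5287759304046631, -0.15039972960948944), (0.13463732600212097, 0.17886318266391754), 8.129376411437988) [ 0.52534043 -0.13691887  0.032299  ] z pct [0.02862558 0.03117763 0.03233442 0.03350427 0.03546407]
press 5928 ((0.5292699337005615, -0.1573408544063568), (0.1695871651172638, 0.190527081489563), 9.389379501342773) [ 0.52423881 -0.14331485  0.03099421] z pct [0.01701406 0.03018537 0.03203915 0.03352639 0.05022959]
lid 947 ((0.5062854886054993, -0.0747433602809906), (0.11912824213504791, 0.32188737392425537), 13.606002807617188) [ 0.5260729  -0.17390339  0.19914313] z pct [0.07072779 0.17332277 0.17486003 0.17627634 1.01789148]
handle 225 ((0.46151846647262573, 0.13984227180480957), (0.173903226852417, 0.03147360682487488), 65.01844024658203) [0.48385516 0.18929792 0.09117743] z pct [0.03521226 0.04252974 0.04408577 0.04553358 1.01789148]
blade 638 ((0.48373574018478394, 0.1539398431777954), (0.05596678704023361, 0.17940078675746918), 0.6406303644180298) [0.48488511 0.13629679 0.00654243] z pct [0.00260951 0.0038383  0.00606837 0.00850521
[... 2678 characters left out ...]
np.float64(0.0331)), (444, np.float64(0.5273), np.float64(-0.1924), np.float64(0.0316)), (448, np.float64(0.5273), np.float64(-0.2003), np.float64(0.0323)), (452, np.float64(0.5274), np.float64(-0.2084), np.float64(0.0325)), (456, np.float64(0.5109), np.float64(-0.1763), np.float64(0.1721)), (460, np.float64(0.5107), np.float64(-0.1825), np.float64(0.1747)), (464, np.float64(0.5108), np.float64(-0.1896), np.float64(0.1743)), (468, np.float64(0.5251), np.float64(-0.2339), np.float64(0.0551)), (472, np.float64(0.5319), np.float64(-0.26), np.float64(-0.0013)), (476, np.float64(0.5317), np.float64(-0.2676), np.float64(0.0011)), (480, np.float64(0.5321), np.float64(-0.2769), np.float64(-0.0014))]
```

View pics/crop0.png

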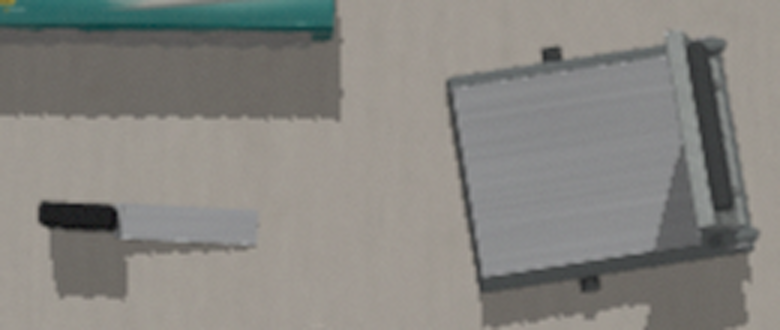

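View pics/crops0.png

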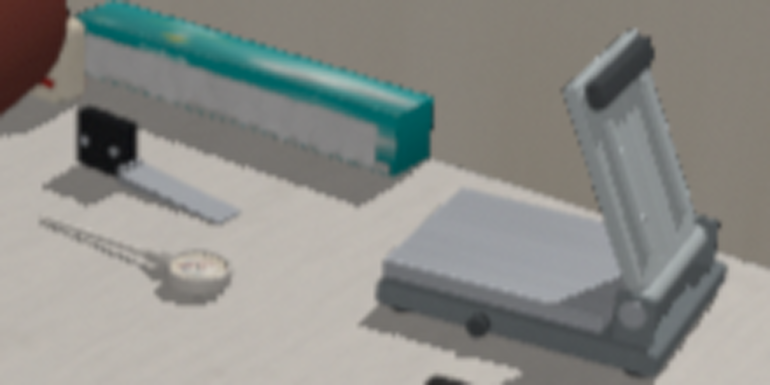

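```bash
cat >> h.py <<'E'
def unproj(f,uv,z):
    uv=np.atleast_2d(uv).astype(float);T=f["world_from_camera"];K=f["K"]
    d=np.c_[(uv-K[[0,1],[2,2]])/K[[0,1],[0,1]],np.ones(len(uv))]@T[:3,:3].T
    return T[:3,3]+d*((z-T[2,3])/d[:,2])[:,None]
def edgepts(img,a,b,n,half=5):
    """max-gradient points across segment a-b (subpixel)"""
    a=np.array(a,float);b=np.array(b,float);t=(b-a)/np.linalg.norm(b-a);nn=np.array([-t[1],t[0]])
    s=np.arange(-half,half+.01,.25);out=[]
    for k in np.linspace(.08,.92,n):
        q=a+(b-a)*k+s[:,None]*nn
        v=cv2.remap(img,q[None,:,0].astype(np.float32),q[None,:,1].astype(np.float32),cv2.INTER_LINEAR)[0]
        v=cv2.GaussianBlur(v[None],(0,0),3)[0]; g=np.abs(np.gradient(v))
        i=g.argmax(); w=g[max(0,i-4):i+5]; out.append(a+(b-a)*k+nn*(w*s[max(0,i-4):i+5]).sum()/w.sum())
    return np.array(out)
def line(p):
    l=cv2.fitLine(p.astype(np.float32),cv2.DIST_HUBER,0,.01,.01).ravel();return l[2:],l[:2]
E
python3 - <<'E'
from h import *
f=load("top0.npz");g=cv2.cvtColor(f["frame"],cv2.COLOR_RGB2GRAY).astype(np.float32)
o=np.array([225,160]);c=lambda x,y:np.array([(x+.5)/3-.5,(y+.5)/3-.5])+o
def ed(n,a,b,z):
    w=unproj(f,edgepts(g,c(*a),c(*b),25,3),z)[:,:2];p,d=line(w);print(n,p.round(4),np.rad2deg(np.arctan2(d[1],d[0])).round(2));return p,d
z=.0315
F=ed("front",(455,86),(484,273),z);U=ed("up",(455,84),(665,56),z);D=ed("dn",(486,275),(655,247),z)
def X(A,B):
    s=np.linalg.solve(np.c_[A[1],-B[1]],B[0]-A[0]);return A[0]+s[0]*A[1]
a,b=X(F,U),X(F,D);print("corners",a,b,np.linalg.norm(a-b),(a+b)/2)
# gauge
ed("blade up",(122,205),(255,210),.006);ed("blade dn",(122,239),(252,246),.004);T=ed("tip",(256,210),(254,245),.002)
ed("h up",(45,202),(115,206),.044);ed("h dn",(45,225),(110,229),.044)
rgb=f["frame"].astype(int)
m=np.zeros(g.shape,np.uint8);m[224:240,236:270]=(g[224:240,236:270]<45)
P=cloud(f);ys,xs=np.nonzero(m);w=unproj(f,np.c_[xs,ys],.044)[:,:2];print("handle rect",cv2.minAreaRect(w.astype(np.float32)))
E
```

```text
front [ 0.5128 -0.0637] 9.53
up [ 0.5921 -0.1322] -80.64
dn [ 0.4607 -0.1337] -80.53
corners [ 0.578967   -0.05254313] [ 0.45070884 -0.07407322] 0.13005267 [ 0.5148379  -0.06330817]
blade up [0.4987 0.1265] 86.91
blade dn [0.4724 0.1195] 83.99
tip [0.4828 0.0781] -4.61
h up [0.4963 0.1918] 88.95
h dn [0.479  0.1967] 87.47
handle rect ((0.48754096031188965, 0.1958576887845993), (0.04975678399205208, 0.015501250512897968), 85.88652801513672)
```

```bash
cat >> h.py <<'E'
from scipy.spatial.transform import Rotation as R
PSI=np.deg2rad(-80.5); PO=np.array([.5305,-.157])
def press(x,y,z):
    c,s=np.cos(PSI),np.sin(PSI); return np.array([PO[0]+c*x-s*y,PO[1]+s*x+c*y,z])
def rot(yawdeg): # tool down, tool x at yaw
    return R.from_matrix(np.c_[[np.cos(np.deg2rad(yawdeg)),np.sin(np.deg2rad(yawdeg)),0],[np.sin(np.deg2rad(yawdeg)),-np.cos(np.deg2rad(yawdeg)),0],[0,0,-1]])
def cur():
    from plant import state
    s=state();q=s["tool_rot"];return np.array(s["tool_pos"]),R.from_quat([q[1],q[2],q[3],q[0]]),s
def plan(p,r,pt,rt,n,grip,nr=None,dec=2):
    """n rows linear; rotation spread over n rows. shift in axes at row start. prints rows"""
    rows=[];rv=(r.inv()*rt).as_rotvec()
    for k in range(n):
        rem=(r.inv()*rt).as_rotvec()/(n-k); d=r.inv().apply((pt-p)/(n-k))
        a=np.round(np.r_[np.rad2deg(rem)/5,d/.04],dec)
        rows.append([float(v)+0 for v in a]+[grip])
        assert np.abs(a).max()<=1,(k,a)
        p=p+r.apply(a[3:]*.04); r=r*R.from_rotvec(np.deg2rad(a[:3]*5))
    print("\n".join(str(x)+"," for x in rows)); return p,r
E
python3 - <<'E'
from h import *
p,r,s=cur()
pt=press(.115,0,.23);print(pt)
plan(p,r,pt,rot(9.5),16,-1)
E
```

```text
[ 0.54948047 -0.27042284  0.23      ]
[0.0, 0.0, -0.93, -0.23, -0.6, 0.0, -1],
[0.0, 0.0, -0.93, -0.18, -0.61, 0.0, -1],
[0.0, 0.0, -0.93, -0.13, -0.62, 0.0, -1],
[0.0, 0.0, -0.93, -0.08, -0.63, 0.0, -1],
[0.0, 0.0, -0.93, -0.02, -0.64, 0.0, -1],
[0.0, 0.0, -0.93, 0.03, -0.64, 0.0, -1],
[0.0, 0.0, -0.93, 0.08, -0.63, 0.0, -1],
[0.0, 0.0, -0.93, 0.13, -0.63, 0.0, -1],
[0.0, 0.0, -0.93, 0.18, -0.61, 0.0, -1],
[0.0, 0.0, -0.93, 0.23, -0.6, 0.0, -1],
[0.0, 0.0, -0.92, 0.28, -0.57, 0.0, -1],
[0.0, 0.0, -0.93, 0.32, -0.55, 0.0, -1],
[-0.01, 0.0, -0.92, 0.36, -0.52, 0.0, -1],
[0.0, 0.0, -0.93, 0.41, -0.49, 0.0, -1],
[-0.01, 0.0, -0.92, 0.44, -0.46, 0.01, -1],
[0.0, 0.01, -0.93, 0.48, -0.43, 0.0, -1],
```

>>> carry_out:
  moves:
    - [[0,0,-0.93,-0.23,-0.6,0,-1],[0,0,-0.93,-0.18,-0.61,0,-1],[0,0,-0.93,-0.13,-0.62,0,-1],[0,0,-0.93,-0.08,-0.63,0,-1],[0,0,-0.93,-0.02,-0.64,0,-1],[0,0,-0.93,0.03,-0.64,0,-1],[0,0,-0.93,0.08,-0.63,0,-1],[0,0,-0.93,0.13,-0.63,0,-1]]

```text
time: 0.77
tool_pos: [0.4088, -0.4168, 0.2307]
tool_rot: [-0.0, 0.972, -0.236, -0.0]
contact_force: [1.2, 0.7, 0.1]
gripper_width: 0.003
```

>>> carry_out:
  moves:
    - [[0,0,-0.93,0.18,-0.61,0,-1],[0,0,-0.93,0.23,-0.6,0,-1],[0,0,-0.92,0.28,-0.57,0,-1],[0,0,-0.93,0.32,-0.55,0,-1],[0,0,-0.92,0.36,-0.52,0,-1],[0,0,-0.93,0.41,-0.49,0,-1],[0,0,-0.92,0.44,-0.46,0,-1],[0,0,-0.93,0.48,-0.43,0,-1]]

```text
time: 1.43
tool_pos: [0.5501, -0.2697, 0.2307]
tool_rot: [-0.0, 0.996, 0.085, -0.0]
contact_force: [0.5, 0.1, 0.9]
gripper_width: -0.002
```

```bash
python3 - <<'E'
from h import *
p,r,s=cur()
p,r=plan(p,r,press(.085,0,.166),rot(9.5),3,-1)
def tcp(t): return press(.075-.133*np.cos(t)+.016*np.sin(t)+.011,0,.042+.133*np.sin(t)+.016*np.cos(t))
p,r=plan(p,r,tcp(1.3)+press(.005,0,0)-press(0,0,0)-np.array([0,0,.005]),rot(9.5),2,-1)
for t in np.arange(1.25,.74,-.04):
    p,r=plan(p,r,tcp(t)-[0,0,.004],rot(9.5),1,-1)
E
```

```text
[0.0, 0.0, 0.02, 0.0, -0.24, 0.54, -1],
[0.0, 0.0, 0.01, -0.01, -0.25, 0.54, -1],
[-0.01, 0.01, 0.02, -0.01, -0.24, 0.54, -1],
[0.0, 0.0, 0.0, 0.0, -0.18, -0.04, -1],
[0.0, 0.0, 0.0, 0.0, -0.18, -0.05, -1],
[0.0, 0.0, 0.0, 0.0, -0.29, 0.01, -1],
[0.0, 0.0, 0.0, 0.0, -0.13, 0.02, -1],
[0.0, 0.0, 0.0, 0.0, -0.13, 0.04, -1],
[0.0, 0.0, 0.0, 0.0, -0.13, 0.04, -1],
[0.0, 0.0, 0.0, 0.0, -0.12, 0.04, -1],
[0.0, 0.0, 0.0, 0.0, -0.13, 0.05, -1],
[0.0, 0.0, 0.0, 0.0, -0.12, 0.06, -1],
[0.0, 0.0, 0.0, 0.0, -0.12, 0.06, -1],
[0.0, 0.0, 0.0, 0.0, -0.12, 0.06, -1],
[0.0, 0.0, 0.0, 0.0, -0.11, 0.07, -1],
[0.0, 0.0, 0.0, 0.0, -0.11, 0.07, -1],
[0.0, 0.0, 0.0, 0.0, -0.11, 0.08, -1],
[0.0, 0.0, 0.0, 0.0, -0.11, 0.08, -1],
```

>>> carry_out:
  moves:
    - [[0,0,0.05,0,-0.24,0.54,-1],[0,0,0,-0.01,-0.24,0.54,-1],[0,0,0,-0.01,-0.24,0.54,-1],[0,0,0,0,-0.18,-0.04,-1],[0,0,0,0,-0.18,-0.04,-1],[0,0,0,0,-0.15,0,-1],[0,0,0,0,-0.14,0.01,-1],[0,0,0,0,-0.13,0.02,-1]]

```text
time: 2.1
tool_pos: [0.5401, -0.212, 0.1707]
tool_rot: [0.001, 0.997, 0.081, 0.002]
contact_force: [-0.6, 0.3, -0.4]
gripper_width: -0.003
```

>>> carry_out:
  moves:
    - [[0,0,0,0,-0.13,0.04,-1],[0,0,0,0,-0.13,0.04,-1],[0,0,0,0,-0.13,0.05,-1],[0,0,0,0,-0.12,0.05,-1]]

```text
time: 2.43
tool_pos: [0.5362, -0.1915, 0.1618]
tool_rot: [0.0, 0.997, 0.081, 0.001]
contact_force: [0.4, -1.6, 1.2]
gripper_width: 0.006
```

>>> carry_out:
  moves:
    - [[0,0,0,0,-0.12,0.06,-1],[0,0,0,0,-0.12,0.06,-1],[0,0,0,0,-0.12,0.06,-1],[0,0,0,0,-0.11,0.07,-1],[0,0,0,0,-0.11,0.07,-1],[0,0,0,0,-0.11,0.08,-1],[0,0,0,0,-0.11,0.08,-1],[0,0,0,0,-0.11,0.08,-1]]

```text
time: 3.1
tool_pos: [0.5297, -0.1551, 0.1382]
tool_rot: [-0.0, 0.997, 0.081, -0.0]
contact_force: [0.2, -0.0, -0.5]
gripper_width: -0.0
```

>>> carry_out:
  moves:
    - [[0,0,0,0,-0.11,0.09,-1],[0,0,0,0,-0.1,0.09,-1],[0,0,0,0,-0.1,0.1,-1],[0,0,0,0,-0.1,0.1,-1]]

```text
time: 3.43
tool_pos: [0.5273, -0.1391, 0.1233]
tool_rot: [-0.0, 0.997, 0.081, -0.0]
contact_force: [-0.1, 0.2, -0.6]
gripper_width: 0.001
```

```bash
python3 - <<'E'
from h import *
from plant import grab_frame
f=grab_frame("side");cv2.imwrite("pics/s1.png",f["frame"][150:330,240:500,::-1].repeat(3,0).repeat(3,1)); print(cur()[2]["contact_force"])
E
```

```text
[-0.99874689  0.48145531 -0.8549142 ]
```

View pics/s1.png

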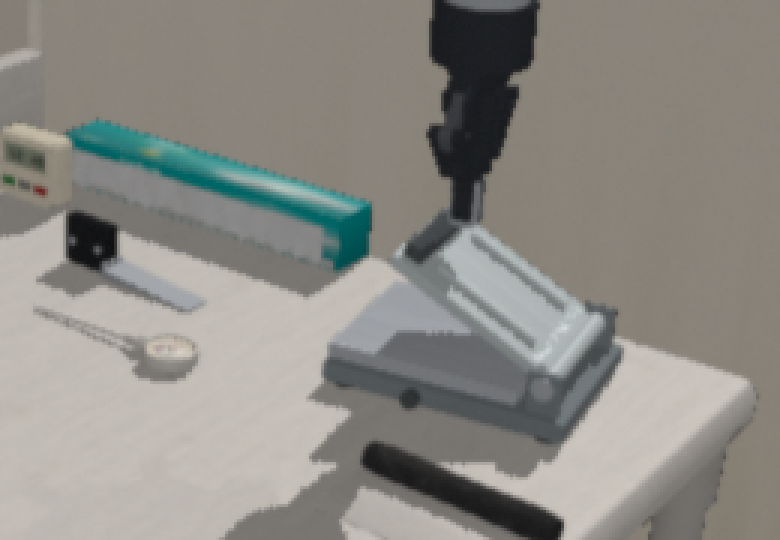

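Side view: the lid is about half down and sinking freely. While it shuts, I'll cross-check the gauge pose with the side camera and plan the approach.

```bash
python3 - <<'E'
from h import *
f=load("side0.npz");t=load("top0.npz")
im={}
for n,F,(x0,y0,w,h) in(("s",f,(255,215,60,45)),("t",t,(230,220,90,30))):
    for yaw in(-92.3,-94.4):
        C=np.array([.4875,.1959]) 
        if n=="s": pass
        a=np.deg2rad(yaw);M=np.array([[np.cos(a),-np.sin(a)],[np.sin(a),np.cos(a)]])
        def W(x,y,z): return np.r_[C+M@[x,y],z]
        im=cv2.resize(F["frame"][y0:y0+h,x0:x0+w,::-1],None,fx=8,fy=8,interpolation=cv2.INTER_CUBIC).copy()
        def L(a,b,c):
            q=((proj(F,[W(*a),W(*b)])-[x0,y0]+.5)*8).round().astype(int);cv2.line(im,tuple(map(int,q[0])),tuple(map(int,q[1])),c,1)
        for z in(0,.044):
            c=[(-.025,-.008,z),(.025,-.008,z),(.025,.008,z),(-.025,.008,z)]
            for i in range(4):L(c[i],c[(i+1)%4],(0,0,255) if z else (255,0,0))
        L((.025,-.012,.01),(.12,-.012,.0025),(0,255,0));L((.025,.012,.01),(.12,.012,.0025),(0,255,0));L((.12,.012,.0),(.12,-.012,.0),(0,255,0))
        cv2.imwrite(f"pics/ov_{n}{int(-yaw)}.png",im)
a=[cv2.imread(f"pics/ov_{n}.png") for n in("s92","s94","t92","t94")]
a=[cv2.copyMakeBorder(x,0,0,0,720-x.shape[1],0) for x in a]
cv2.imwrite("pics/ovs.png",np.hstack([a[0][:,:400],a[1][:,:400]]));cv2.imwrite("pics/ovt.png",np.vstack(a[2:]))
E
```

```text
(no output)
```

View pics/ovs.png

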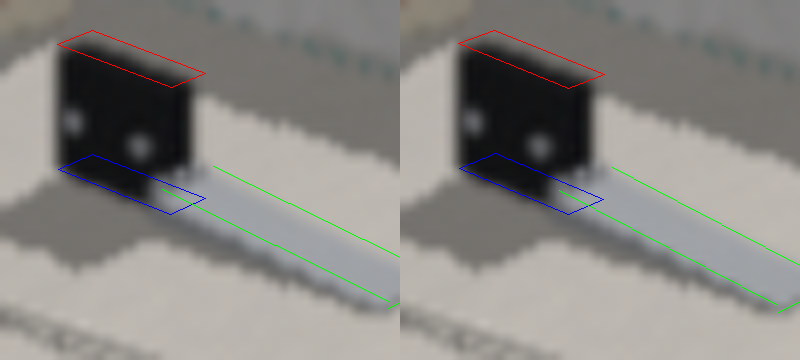

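View pics/ovt.png

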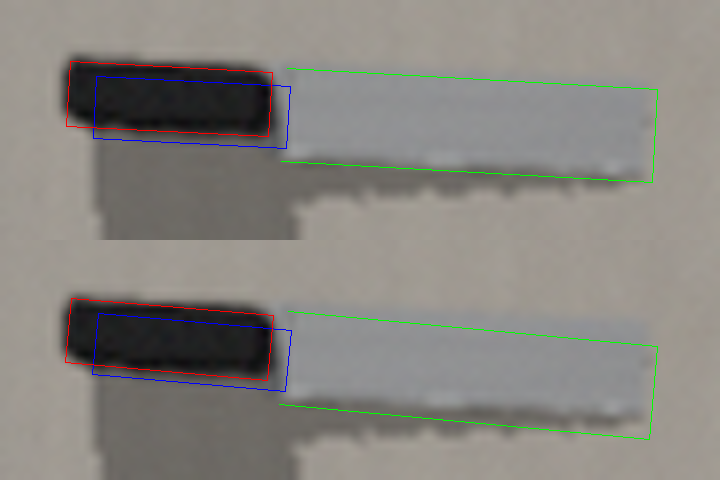

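```bash
python3 - <<'E'
from h import *
p,r,s=cur()
p,r=plan(p,r,p+[0,0.01,.06],r,2,-1)
p,r=plan(p,r,np.array([.4875,.1965,.15]),rot(-2),12,.5)
p,r=plan(p,r,np.array([.4875,.1965,.06]),rot(-2),3,.5)
p,r=plan(p,r,np.array([.4875,.1965,.0055]),rot(-2),4,.5)
E
```

```text
[0.0, 0.0, 0.0, 0.02, -0.12, -0.75, -1],
[0.0, 0.0, 0.0, 0.02, -0.13, -0.75, -1],
[0.0, 0.0, 0.19, 0.03, -0.68, 0.07, 0.5],
[0.0, 0.0, 0.19, 0.02, -0.68, 0.07, 0.5],
[0.0, 0.0, 0.19, 0.01, -0.68, 0.07, 0.5],
[0.0, 0.0, 0.19, -0.01, -0.68, 0.07, 0.5],
[0.0, 0.0, 0.19, -0.02, -0.68, 0.07, 0.5],
[0.0, 0.0, 0.19, -0.03, -0.68, 0.07, 0.5],
[0.0, 0.0, 0.19, -0.04, -0.68, 0.07, 0.5],
[0.0, 0.0, 0.19, -0.05, -0.68, 0.07, 0.5],
[0.0, 0.01, 0.18, -0.06, -0.68, 0.06, 0.5],
[0.0, 0.0, 0.19, -0.07, -0.68, 0.07, 0.5],
[-0.01, 0.01, 0.18, -0.08, -0.68, 0.06, 0.5],
[0.0, 0.0, 0.19, -0.1, -0.67, 0.07, 0.5],
[0.0, 0.0, 0.0, 0.0, 0.0, 0.75, 0.5],
[0.0, 0.0, 0.0, 0.0, 0.0, 0.75, 0.5],
[0.0, 0.0, 0.0, 0.0, 0.0, 0.75, 0.5],
[0.0, 0.0, 0.0, 0.0, 0.0, 0.34, 0.5],
[0.0, 0.0, 0.0, 0.0, 0.0, 0.34, 0.5],
[0.0, 0.0, 0.0, 0.0, 0.0, 0.34, 0.5],
[0.0, 0.0, 0.0, 0.0, 0.0, 0.34, 0.5],
```

>>> carry_out:
  moves:
    - [[0,0,0,0.02,-0.12,-0.75,-1],[0,0,0,0.02,-0.13,-0.75,-1],[0,0,0.19,0.03,-0.68,0.07,0.5],[0,0,0.19,0.02,-0.68,0.07,0.5],[0,0,0.19,0.01,-0.68,0.07,0.5],[0,0,0.19,-0.01,-0.68,0.07,0.5],[0,0,0.19,-0.02,-0.68,0.07,0.5],[0,0,0.19,-0.03,-0.68,0.07,0.5]]

```text
time: 4.15
tool_pos: [0.5075, 0.0339, 0.1669]
tool_rot: [0.0, 1.0, 0.03, 0.0]
contact_force: [0.7, 0.9, 0.2]
gripper_width: 0.749
```

>>> carry_out:
  moves:
    - [[0,0,0.19,-0.04,-0.68,0.07,0.5],[0,0,0.19,-0.05,-0.68,0.07,0.5],[0,0,0.19,-0.06,-0.68,0.06,0.5],[0,0,0.19,-0.07,-0.68,0.07,0.5],[0,0,0.18,-0.08,-0.68,0.06,0.5],[0,0,0.19,-0.1,-0.67,0.07,0.5],[0,0,0,0,0,0.75,0.5],[0,0,0,0,0,0.75,0.5]]

```text
time: 4.82
tool_pos: [0.4901, 0.1973, 0.0926]
tool_rot: [-0.001, 1.0, -0.017, 0.003]
contact_force: [0.4, -0.2, -0.7]
gripper_width: 0.748
```

```bash
python3 - <<'E'
from h import *
from plant import grab_frame
f=grab_frame("side");np.savez("s2.npz",**f);cv2.imwrite("pics/s2.png",f["frame"][150:330,240:500,::-1].repeat(3,0).repeat(3,1)); p,r,s=cur();print(p,s["contact_force"])
E
```

```text
[0.4845984  0.19517411 0.08413472] [-3.30835445 -1.43144508 -3.7474006 ]
```

View pics/s2.png

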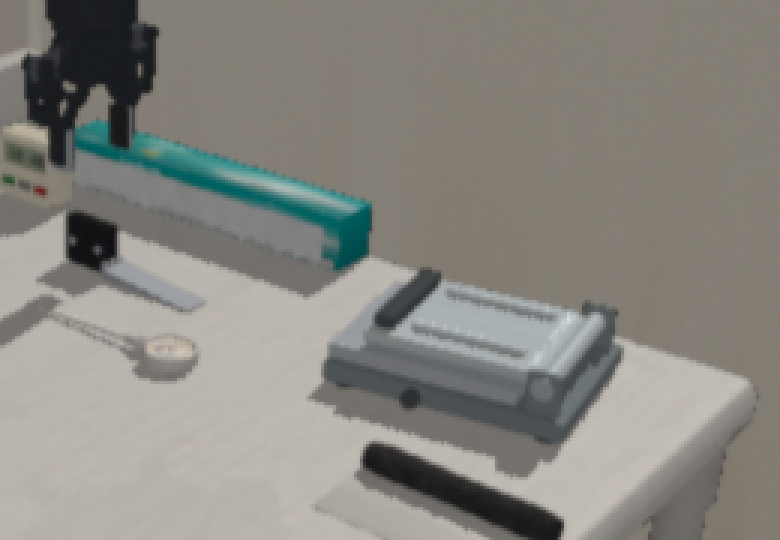

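>>> carry_out:
  moves:
    - [[0,0,0,0,0,0.75,0.5],[0,0,0,0,0,0,0.5]]

```text
time: 5.03
tool_pos: [0.4845, 0.1942, 0.056]
tool_rot: [0.001, 1.0, -0.018, -0.005]
contact_force: [-1.1, -1.1, -1.4]
gripper_width: 0.748
```

```bash
python3 - <<'E'
from h import *
from plant import grab_frame
f=grab_frame("top");np.savez("t3.npz",**f);cv2.imwrite("pics/t3.png",f["frame"][180:280,220:480,::-1].repeat(3,0).repeat(3,1)); p,r,s=cur();print(p,s["contact_force"],r.as_matrix().round(3))
plan(p,r,np.array([.4875,.1965,.0055]),rot(-2),4,.5)
E
```

```text
[0.48580516 0.19446334 0.05833346] [ 0.04567989 -0.17860782  0.86948567] [[ 0.999 -0.037 -0.007]
 [-0.037 -0.999 -0.002]
 [-0.007  0.002 -1.   ]]
[0.01, 0.02, -0.01, 0.01, -0.01, 0.33, 0.5],
[0.0, 0.02, 0.0, 0.01, -0.01, 0.33, 0.5],
[0.01, 0.02, -0.01, 0.01, -0.02, 0.33, 0.5],
[0.0, 0.02, 0.0, 0.02, -0.01, 0.33, 0.5],
```

View pics/t3.png

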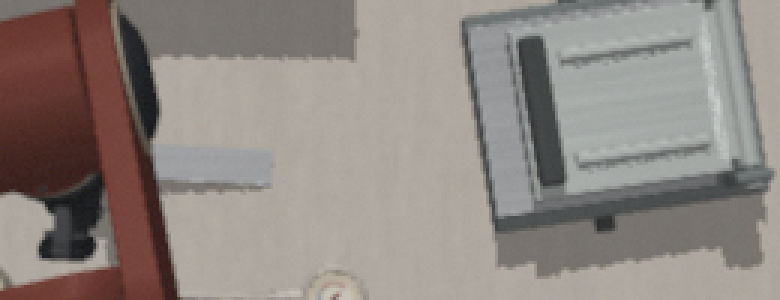

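The top view shows the lid flat with its grip bar at (540,110) in the crop, and the gauge undisturbed. I'll descend now.

>>> carry_out:
  moves:
    - [[0,0,0,0.01,-0.01,0.35,0.5],[0,0,0,0.01,-0.01,0.35,0.5],[0,0,0,0.01,-0.01,0.32,0.5],[0,0,0,0.01,-0.01,0.28,0.5],[0,0,0,0,0,0,0.5],[0,0,0,0,0,0,0.5],[0,0,0,0,0,0,0.5]]

```text
time: 5.67
tool_pos: [0.4907, 0.1968, 0.0097]
tool_rot: [-0.0, 1.0, -0.018, 0.001]
contact_force: [0.7, -0.6, -0.1]
gripper_width: 0.751
```

```bash
python3 - <<'E'
from h import *
p,r,s=cur();print(p,s["contact_force"],r.as_matrix().round(4),s["joint_vel"].round(3))
E
```

```text
[0.49070264 0.19684922 0.00973258] [ 0.72782922 -0.57889498 -0.09545965] [[ 9.993e-01 -3.660e-02  1.100e-03]
 [-3.660e-02 -9.993e-01  3.000e-04]
 [ 1.000e-03 -3.000e-04 -1.000e+00]] [ 0.001 -0.007 -0.003  0.    -0.004 -0.003]
```

>>> carry_out:
  moves:
    - [[0,0,0,-0.06,0,0.1,0.5],[0,0,0,0,0,0,0.2],[0,0,0,0,0,0,-0.1],[0,0,0,0,0,0,-0.35],[0,0,0,0,0,0,-0.5],[0,0,0,0,0,0,-0.6],[0,0,0,0,0,0,-1],[0,0,0,0,0,0,-1]]

```text
time: 6.33
tool_pos: [0.4881, 0.1969, 0.0052]
tool_rot: [-0.0, 1.0, -0.018, 0.0]
contact_force: [0.3, -0.7, 0.4]
gripper_width: 0.179
```

>>> carry_out:
  moves:
    - [[0,0,0,0,0,0,-1],[0,0,0,0,0,0,-1],[0,0,0,0,0,0,-1],[0,0,0,0,0,0,-1]]

```text
time: 6.67
tool_pos: [0.4881, 0.1969, 0.0053]
tool_rot: [-0.0, 1.0, -0.018, 0.0]
contact_force: [0.6, 0.8, 2.4]
gripper_width: 0.179
```

```bash
python3 - <<'E'
from h import *
from plant import grab_frame
f=grab_frame("side");np.savez("s4.npz",**f);cv2.imwrite("pics/s4.png",f["frame"][150:330,240:500,::-1].repeat(3,0).repeat(3,1)); 
p,r,s=cur();print(p,s["contact_force"],r.as_matrix().round(4),s["joint_vel"].round(3),s["gripper_width"])
E
```

```text
[0.48805087 0.19692428 0.00524771] [ 1.19419496 -0.67282194  3.38901397] [[ 9.993e-01 -3.650e-02  7.000e-04]
 [-3.650e-02 -9.993e-01  2.000e-04]
 [ 7.000e-04 -2.000e-04 -1.000e+00]] [ 0.    -0.     0.002  0.    -0.003  0.   ] 0.18059327070755837
```

View pics/s4.png

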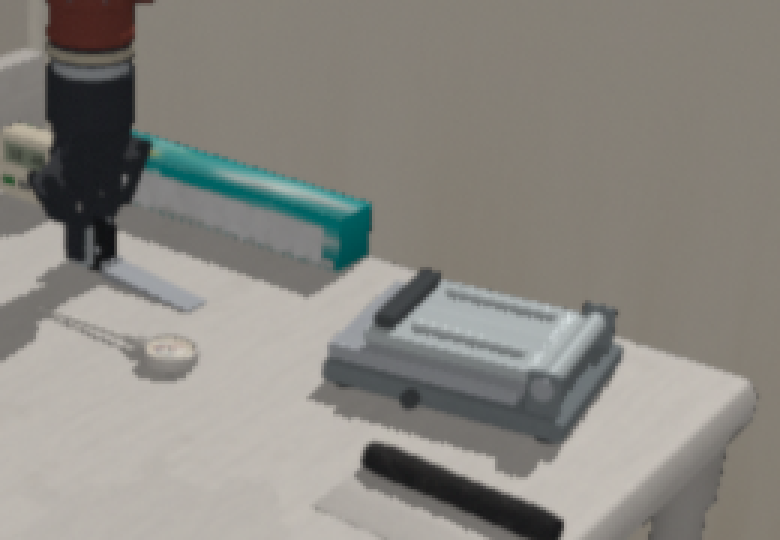

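```bash
python3 - <<'E'
from h import *
a,b=load("s2.npz"),load("s4.npz");d=np.abs(a["frame"].astype(int)-b["frame"])[235:300,345:450];print("lid diff",d.mean(),d.max())
p,r,s=cur()
p,r=plan(p,r,np.r_[p[:2],.06],rot(-2),4,-1)
p,r=plan(p,r,press(-.205,0,.06),rot(9.5),10,-1)
p,r=plan(p,r,press(-.205,0,.045),rot(9.5),2,-1)
E
```

```text
lid diff 1.5731868131868132 4
[0.0, 0.0, 0.0, 0.0, 0.0, -0.34, -1],
[0.0, 0.0, -0.01, 0.0, 0.0, -0.34, -1],
[0.0, 0.0, 0.0, 0.0, 0.0, -0.34, -1],
[0.0, -0.01, -0.01, 0.0, 0.0, -0.35, -1],
[0.0, 0.0, -0.23, 0.03, 0.38, 0.0, -1],
[0.0, 0.0, -0.23, 0.03, 0.38, 0.0, -1],
[0.0, 0.0, -0.23, 0.02, 0.38, 0.0, -1],
[0.0, 0.0, -0.23, 0.01, 0.38, 0.0, -1],
[0.0, 0.0, -0.23, 0.01, 0.38, 0.0, -1],
[0.0, 0.0, -0.23, 0.0, 0.38, 0.0, -1],
[0.0, 0.0, -0.23, -0.01, 0.38, 0.0, -1],
[0.0, 0.0, -0.23, -0.02, 0.38, 0.0, -1],
[0.0, 0.0, -0.23, -0.03, 0.38, 0.0, -1],
[0.0, 0.0, -0.23, -0.03, 0.37, 0.0, -1],
[0.0, 0.0, 0.0, 0.0, 0.0, 0.19, -1],
[0.0, 0.0, 0.0, 0.0, 0.0, 0.19, -1],
```

The lid hasn't moved between frames, so it is at rest. I'll lift the gauge and carry it over.

>>> carry_out:
  moves:
    - [[0,0,0,0,0,-0.34,-1],[0,0,0,0,0,-0.34,-1],[0,0,0,0,0,-0.34,-1],[0,0,0,0,0,-0.34,-1],[0,0,-0.23,0.03,0.38,0,-1],[0,0,-0.23,0.03,0.38,0,-1],[0,0,-0.23,0.02,0.38,0,-1],[0,0,-0.23,0.01,0.38,0,-1]]

```text
time: 7.38
tool_pos: [0.4897, 0.1353, 0.0582]
tool_rot: [0.0, 1.0, 0.023, -0.001]
contact_force: [-0.0, -0.7, -1.8]
gripper_width: 0.179
```

>>> carry_out:
  moves:
    - [[0,0,-0.23,0.01,0.38,0,-1],[0,0,-0.23,0,0.38,0,-1],[0,0,-0.23,-0.01,0.38,0,-1],[0,0,-0.23,-0.02,0.38,0,-1],[0,0,-0.23,-0.03,0.38,0,-1],[0,0,-0.23,-0.03,0.37,0,-1],[0,0,0,0,0,0,-1],[0,0,0,0,0,0,-1]]

```text
time: 8.05
tool_pos: [0.4954, 0.045, 0.0585]
tool_rot: [-0.0, 0.997, 0.081, -0.001]
contact_force: [-0.5, 0.9, -1.4]
gripper_width: 0.177
```

>>> carry_out:
  moves:
    - [[0,0,0,0,0,0,-1],[0,0,0,0,0,0,-1],[0,0,0,0,0,0,-1],[0,0,0,0,0,0,-1]]

```text
time: 8.38
tool_pos: [0.4961, 0.0458, 0.0592]
tool_rot: [-0.0, 0.997, 0.082, -0.0]
contact_force: [0.1, -0.7, -1.5]
gripper_width: 0.18
```

```bash
python3 - <<'E'
from h import *
from plant import grab_frame
for n,(y,x) in(("side",(170,300)),("top",(160,260))):
    f=grab_frame(n);np.savez(n+"5.npz",**f);cv2.imwrite(f"pics/{n}5.png",cv2.resize(f["frame"][y:y+120,x:x+190,::-1],None,fx=4,fy=4,interpolation=cv2.INTER_CUBIC)) 
p,r,s=cur();print(p,s["contact_force"],s["ft_torque"],r.as_matrix().round(4),s["joint_vel"].round(3),s["gripper_width"])
M=np.c_[[np.cos(PSI),np.sin(PSI)],[-np.sin(PSI),np.cos(PSI)]];print("press xy",(p[:2]-PO)@M)
E
```

```text
[0.49615514 0.04563187 0.05929907] [-1.24862867  0.10691137 -1.13159941] [ 0.07298684 -0.02472119 -0.01215098] [[ 9.865e-01  1.640e-01 -1.000e-04]
 [ 1.640e-01 -9.865e-01  1.000e-04]
 [-0.000e+00 -1.000e-04 -1.000e+00]] [-0.001 -0.    -0.001  0.001  0.     0.001] 0.18364537902199296
press xy [-0.20552144 -0.00042993]
```

View pics/side5.png

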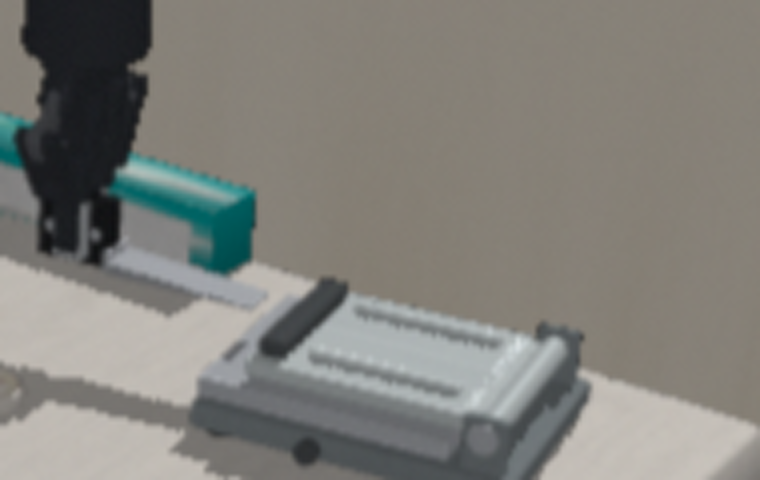

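View pics/top5.png

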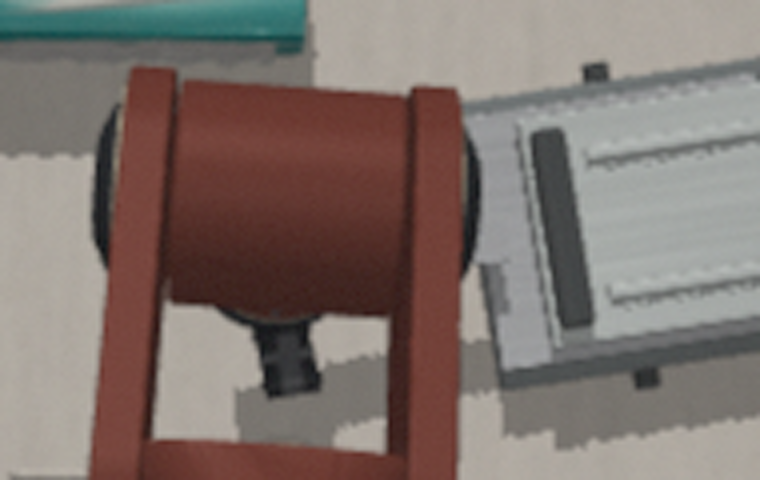

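```bash
cat >> h.py <<'E'
def overlay(f,p,hz,out,x0,y0,w,h,s=6):
    """gauge underside at world z hz, TCP p; press outline"""
    im=cv2.resize(f["frame"][y0:y0+h,x0:x0+w,::-1],None,fx=s,fy=s,interpolation=cv2.INTER_CUBIC)
    def L(a,b,c):
        q=((proj(f,[a,b])-[x0,y0]+.5)*s).round().astype(int);cv2.line(im,tuple(map(int,q[0])),tuple(map(int,q[1])),c,1)
    def poly(P,c):
        for i in range(len(P)):L(P[i],P[(i+1)%len(P)],c)
    z=.0315;poly([press(-.095,-.065,z),press(-.095,.065,z),press(.055,.065,z),press(.055,-.065,z)],(0,0,255))
    z=.047;poly([press(-.070,-.058,z),press(-.07,.058,z),press(.063,.058,z),press(.063,-.058,z)],(255,0,0))
    d=lambda x,y,zz:np.r_[p[:2],hz+zz]+press(x,y,0)-press(0,0,0)
    poly([d(.025,-.012,.01),d(.12,-.012,.0025),d(.12,.012,.0025),d(.025,.012,.01)],(0,255,0))
    cv2.imwrite(out,im)
E
python3 - <<'E'
from h import *
p,r,s=cur();overlay(load("side5.npz"),p,p[2]-.00525,"pics/o5.png",320,220,130,80)
E
```

```text
(no output)
```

View pics/o5.png

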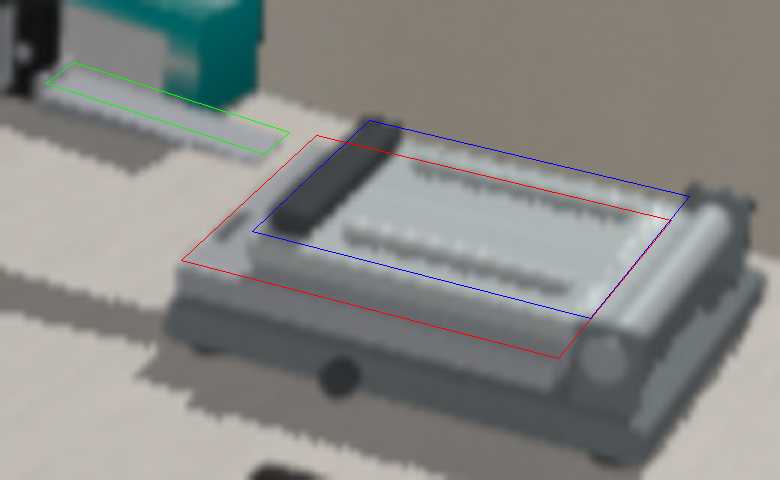

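>>> carry_out:
  moves:
    - [[0,0,0,0,0,0.15,-1],[0,0,0,0,0.02,0.15,-1],[0,0,0,0,0.02,0.12,-1],[0,0,0,0,0,0.04,-1],[0,0,0,0,0,0,-1],[0,0,0,0,0,0,-1],[0,0,0,0,0,0,-1],[0,0,0,0,0,0,-1]]

```text
time: 9.15
tool_pos: [0.4967, 0.0436, 0.0412]
tool_rot: [0.0, 0.997, 0.082, 0.0]
contact_force: [0.8, -0.1, -1.3]
gripper_width: 0.179
```

```bash
cat > st.py <<'E'
from h import *
p,r,s=cur();M=np.c_[[np.cos(PSI),np.sin(PSI)],[-np.sin(PSI),np.cos(PSI)]]
print("press xy mm",((p[:2]-PO)@M*1e3).round(2),"z",p[2].round(5),"F press",(s["contact_force"][:2]@M).round(2),s["contact_force"][2].round(2),"T",(s["ft_torque"][:2]@M).round(3),"tilt z",(r.as_matrix()[:2,2]@M*57.3).round(2),"yaw",np.rad2deg(np.arctan2(r.as_matrix()[1,0],r.as_matrix()[0,0])).round(2),"t",s["time"],"w",s["gripper_width"].round(3))
E
python3 st.py
```

```text
Traceback (most recent call last):
  File "st.py", line 3, in <module>
    print("press xy mm",((p[:2]-PO)@M*1e3).round(2),"z",p[2].round(5),"F press",(s["contact_force"][:2]@M).round(2),s["contact_force"][2].round(2),"T",(s["ft_torque"][:2]@M).round(3),"tilt z",(r.as_matrix()[:2,2]@M*57.3).round(2),"yaw",np.rad2deg(np.arctan2(r.as_matrix()[1,0],r.as_matrix()[0,0])).round(2),"t",s["time"],"w",s["gripper_width"].round(3))
                                                                                                                                                                                                                                                                                                                                     ^^^^^^^^^^^^^^^^^^^^^^^^
AttributeError: 'float' object has no attribute 'round'
```

```bash
sed -i 's/s\["gripper_width"\].round(3)/round(s["gripper_width"],3)/' st.py; python3 st.py
```

```text
press xy mm [-2.0344e+02 -1.9000e-01] z 0.04121 F press [0.28 0.78] -1.28 T [-0.022  0.024] tilt z [0.01 0.03] yaw 9.4 t 9.15 w 0.179
```

>>> carry_out:
  moves:
    - [[0,0,0,0,0,0.025,-1],[0,0,0,0,0,0.025,-1],[0,0,0,0,0,0.025,-1],[0,0,0,0,0,0,-1],[0,0,0,0,0,0,-1]]

```text
time: 9.57
tool_pos: [0.4964, 0.0437, 0.0378]
tool_rot: [-0.0, 0.997, 0.082, -0.0]
contact_force: [0.4, 1.1, -1.6]
gripper_width: 0.179
```

```bash
python3 st.py
```

```text
press xy mm [-203.54   -0.55] z 0.03779 F press [-0.98  0.53] -1.56 T [-0.047  0.033] tilt z [-0.   -0.01] yaw 9.4 t 9.5667 w 0.179
```

>>> carry_out:
  moves:
    - [[0,0,0,0,0,0.02,-1],[0,0,0,0,0,0,-1],[0,0,0,0,0,0,-1]]

```text
time: 9.82
tool_pos: [0.4966, 0.0437, 0.0373]
tool_rot: [0.0, 0.997, 0.082, 0.0]
contact_force: [-0.6, 0.0, 0.2]
gripper_width: 0.183
```

```bash
python3 st.py
```

```text
press xy mm [-203.49   -0.29] z 0.03731 F press [-0.14 -0.57] 0.18 T [-0.048 -0.017] tilt z [0.01 0.02] yaw 9.41 t 9.8167 w 0.183
```

>>> carry_out:
  moves:
    - [[0,0,0,0,0,0.01,-1],[0,0,0,0,0,0,-1],[0,0,0,0,0,0,-1]]

```text
time: 10.07
tool_pos: [0.4967, 0.0437, 0.0371]
tool_rot: [-0.0, 0.997, 0.082, 0.0]
contact_force: [-0.7, 1.0, 2.0]
gripper_width: 0.178
```

```bash
python3 st.py
```

```text
press xy mm [-203.57   -0.21] z 0.03706 F press [-1.09 -0.49] 2.0 T [-0.108 -0.03 ] tilt z [0.   0.02] yaw 9.41 t 10.0667 w 0.178
```

>>> carry_out:
  moves:
    - [[0,0,0,0,0,0,-1],[0,0,0,0,0,0,-1]]

```text
time: 10.23
tool_pos: [0.4967, 0.0437, 0.037]
tool_rot: [-0.0, 0.997, 0.082, 0.0]
contact_force: [-0.2, 1.9, 2.6]
gripper_width: 0.178
```

```bash
python3 st.py
```

```text
press xy mm [-203.56   -0.23] z 0.03698 F press [-1.86  0.07] 2.63 T [-0.136 -0.068] tilt z [0.   0.03] yaw 9.41 t 10.2333 w 0.178
```

>>> carry_out:
  moves:
    - [[0,0,0.01,0,0.1,-0.004,-1],[0,0,0,0,0.1,0,-1],[0,0,0,0,0.1,0,-1],[0,0,0,0,0.1,0,-1],[0,0,0,0,0.1,0,-1],[0,0,0,0,0,0,-1],[0,0,0,0,0,0,-1]]

```text
time: 10.82
tool_pos: [0.5001, 0.0229, 0.037]
tool_rot: [0.001, 0.997, 0.081, 0.0]
contact_force: [0.5, -1.7, 0.9]
gripper_width: 0.18
```

```bash
python3 st.py
```

```text
press xy mm [-182.48   -0.28] z 0.03698 F press [1.74 0.25] 0.94 T [-0.011 -0.561] tilt z [0.1  0.03] yaw 9.34 t 10.8167 w 0.18
```

>>> carry_out:
  moves:
    - [[0,0,-0.03,0,0,0,-1],[0,0,0,0,0,0,-1],[0,0,0,0,0,0,-1]]

```text
time: 11.07
tool_pos: [0.4998, 0.0235, 0.0369]
tool_rot: [0.0, 0.997, 0.083, 0.0]
contact_force: [0.6, -1.9, 1.7]
gripper_width: 0.179
```

```bash
python3 st.py; python3 - <<'E'
from h import *
from plant import grab_frame
f=grab_frame("side");np.savez("s6.npz",**f);p,r,s=cur();overlay(f,p,p[2]-.00525,"pics/o6.png",320,220,130,80)
E
```

```text
press xy mm [-183.13   -0.47] z 0.03694 F press [1.94 0.25] 1.69 T [ 0.018 -0.708] tilt z [0.05 0.  ] yaw 9.51 t 11.0667 w 0.179
```

View pics/o6.png

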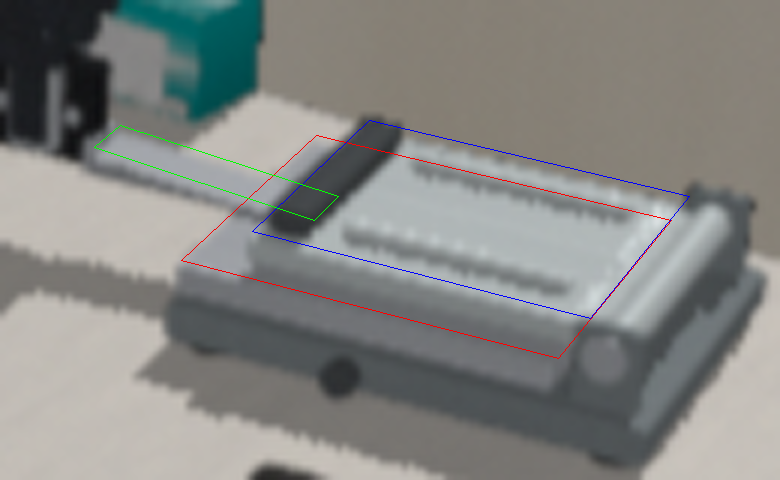

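>>> carry_out:
  moves:
    - [[0,0,0,0,0.08,0,-1],[0,0,0,0,0.08,0,-1],[0,0,0,0,0.08,0,-1],[0,0,0,0,0.08,0,-1],[0,0,0,0,0,0,-1],[0,0,0,0,0,0,-1],[0,0,0,0,0,0,-1]]

```text
time: 11.7
tool_pos: [0.5021, 0.0111, 0.0371]
tool_rot: [0.0, 0.997, 0.083, 0.0]
contact_force: [0.5, 1.9, 4.6]
gripper_width: 0.181
```

```bash
python3 st.py
```

```text
press xy mm [-170.5    -0.22] z 0.03706 F press [-1.84  0.8 ] 4.57 T [ 0.152 -0.053] tilt z [0.03 0.04] yaw 9.51 t 11.7 w 0.181
```

>>> carry_out:
  moves:
    - [[0,0,0,0,0.04,-0.006,-1],[0,0,0,0,0.04,0,-1],[0,0,0,0,0,0,-1],[0,0,0,0,0,0,-1],[0,0,0,0,0,0,-1]]

```text
time: 12.12
tool_pos: [0.5023, 0.0081, 0.0371]
tool_rot: [-0.0, 0.997, 0.083, -0.0]
contact_force: [0.4, 2.9, 4.3]
gripper_width: 0.179
```

```bash
python3 st.py
```

```text
press xy mm [-167.52   -0.51] z 0.03712 F press [-2.8   0.83] 4.34 T [0.035 0.157] tilt z [-0.01 -0.  ] yaw 9.5 t 12.1167 w 0.179
```

>>> carry_out:
  moves:
    - [[0,0,0,0,0.03,-0.004,-1],[0,0,0,0,0.03,0,-1],[0,0,0,0,0,0,-1],[0,0,0,0,0,0,-1],[0,0,0,0,0,0,-1]]

```text
time: 12.53
tool_pos: [0.5026, 0.0057, 0.0372]
tool_rot: [0.0, 0.997, 0.083, -0.0]
contact_force: [0.5, 2.0, 4.2]
gripper_width: 0.177
```

```bash
python3 st.py
```

```text
press xy mm [-165.06   -0.62] z 0.03716 F press [-1.9   0.79] 4.23 T [0.01  0.152] tilt z [ 0.01 -0.02] yaw 9.5 t 12.5333 w 0.177
```

>>> carry_out:
  moves:
    - [[0,0,0,0,0.03,0,-1],[0,0,0,0,0.03,0,-1],[0,0,0,0,0,0,-1],[0,0,0,0,0,0,-1],[0,0,0,0,0,0,-1]]

```text
time: 12.95
tool_pos: [0.5031, 0.0032, 0.0371]
tool_rot: [0.0, 0.997, 0.083, -0.0]
contact_force: [-0.5, 2.3, 2.2]
gripper_width: 0.182
```

```bash
python3 st.py
```

```text
press xy mm [-162.55   -0.6 ] z 0.03714 F press [-2.37 -0.13] 2.18 T [0.053 0.104] tilt z [ 0.02 -0.01] yaw 9.5 t 12.95 w 0.182
```

>>> carry_out:
  moves:
    - [[0,0,0,0,0.025,0,-1],[0,0,0,0,0.025,0,-1],[0,0,0,0,0,0,-1],[0,0,0,0,0,0,-1]]

```text
time: 13.28
tool_pos: [0.5035, 0.0013, 0.0372]
tool_rot: [0.0, 0.997, 0.083, -0.0]
contact_force: [-0.5, 2.6, 1.9]
gripper_width: 0.183
```

```bash
python3 st.py
```

```text
press xy mm [-160.61   -0.55] z 0.03721 F press [-2.61 -0.11] 1.94 T [0.013 0.21 ] tilt z [ 0.01 -0.01] yaw 9.5 t 13.2833 w 0.183
```

>>> carry_out:
  moves:
    - [[0,0,0,0,0.025,0,-1],[0,0,0,0,0.025,0,-1],[0,0,0,0,0,0,-1],[0,0,0,0,0,0,-1]]

```text
time: 13.62
tool_pos: [0.5037, -0.0001, 0.0373]
tool_rot: [-0.001, 0.997, 0.083, -0.0]
contact_force: [-1.2, 6.2, 5.6]
gripper_width: 0.182
```

```bash
python3 st.py
```

```text
press xy mm [-159.19   -0.5 ] z 0.0373 F press [-6.29 -0.16] 5.61 T [-0.06   0.591] tilt z [-0.07 -0.  ] yaw 9.5 t 13.6167 w 0.182
```

>>> carry_out:
  moves:
    - [[0,0,0,0,0,0,-1],[0,0,0,0,0,0,-1],[0,0,0,0,0,0,-1]]

```text
time: 13.87
tool_pos: [0.5038, -0.0001, 0.0373]
tool_rot: [-0.001, 0.997, 0.083, -0.0]
contact_force: [-1.5, 5.8, 4.5]
gripper_width: 0.181
```

```bash
python3 st.py; python3 - <<'E'
from h import *
from plant import grab_frame
f=grab_frame("side");np.savez("s7.npz",**f);p,r,s=cur();overlay(f,p,p[2]-.00525,"pics/o7.png",320,220,130,80)
a=load("s6.npz")["frame"].astype(int);b=f["frame"].astype(int);d=np.abs(a-b).max(2)[235:300,365:450];print(d.mean(),d.max(),np.percentile(d,99))
E
```

```text
press xy mm [-159.16   -0.49] z 0.03732 F press [-6.   -0.52] 4.52 T [0.003 0.54 ] tilt z [-0.06 -0.  ] yaw 9.5 t 13.8667 w 0.181
1.4441628959276018 38 6.0
```

View pics/o7.png

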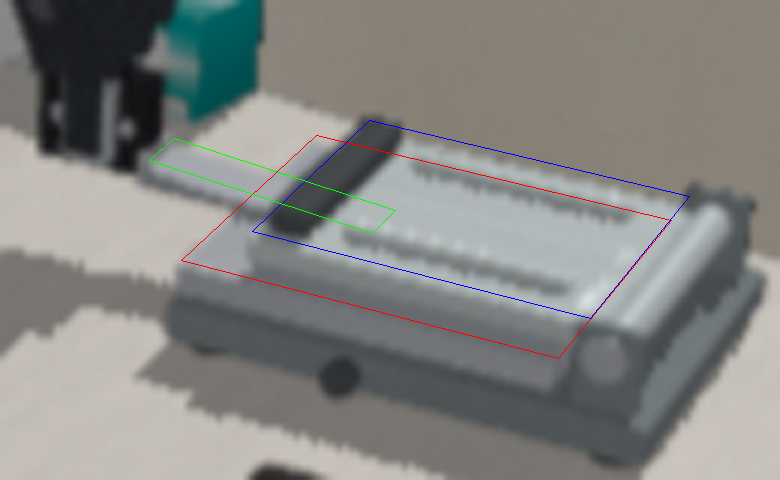

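>>> carry_out:
  moves:
    - [[0,0,0,0,0.015,0,-1],[0,0,0,0,0,0,-1],[0,0,0,0,0,0,-1],[0,0,0,0,0,0,-1]]

```text
time: 14.25
tool_pos: [0.5038, -0.0003, 0.0373]
tool_rot: [-0.001, 0.997, 0.083, -0.0]
contact_force: [-0.8, 6.6, 5.9]
gripper_width: 0.179
```

```bash
python3 st.py
```

```text
press xy mm [-158.94   -0.5 ] z 0.03734 F press [-6.6   0.28] 5.9 T [-0.052  0.764] tilt z [-0.11 -0.  ] yaw 9.49 t 14.25 w 0.179
```

>>> carry_out:
  moves:
    - [[-0.02,0,0,0,0,0,-1],[0,0,0,0,0,0,-1],[0,0,0,0,0,0,-1],[0,0,0,0,0,0,-1]]

```text
time: 14.58
tool_pos: [0.5038, -0.0003, 0.0373]
tool_rot: [-0.0, 0.997, 0.083, -0.0]
contact_force: [-0.2, 6.1, 4.5]
gripper_width: 0.184
```

```bash
python3 st.py
```

```text
press xy mm [-158.92   -0.52] z 0.03726 F press [-6.04  0.81] 4.47 T [0.024 0.836] tilt z [-0.01 -0.  ] yaw 9.5 t 14.5833 w 0.184
```

>>> carry_out:
  moves:
    - [[0,0,0,0,0.01,-0.005,-1],[0,0,0,0,0,0,-1],[0,0,0,0,0,0,-1],[0,0,0,0,0,0,-1],[0,0,0,0,0,0,-1]]

```text
time: 15.0
tool_pos: [0.5038, -0.0005, 0.0373]
tool_rot: [-0.0, 0.997, 0.083, -0.0]
contact_force: [-0.5, 8.0, 3.5]
gripper_width: 0.177
```

```bash
python3 st.py;sleep 0; python3 st.py
```

```text
press xy mm [-158.73   -0.53] z 0.03734 F press [-8.    0.79] 3.51 T [0.061 0.974] tilt z [-0.03 -0.  ] yaw 9.49 t 15.0 w 0.177
press xy mm [-158.73   -0.53] z 0.03734 F press [-8.    0.79] 3.51 T [0.061 0.974] tilt z [-0.03 -0.  ] yaw 9.49 t 15.0 w 0.177
```

>>> carry_out:
  moves:
    - [[0,0,0,0,0,0,-1],[0,0,0,0,0,0,-1],[0,0,0,0,0,0,-1],[0,0,0,0,0,0,-1],[0,0,0,0,0,0,-1],[0,0,0,0,0,0,-1]]

```text
time: 15.5
tool_pos: [0.5038, -0.0005, 0.0373]
tool_rot: [-0.0, 0.997, 0.083, -0.0]
contact_force: [-0.1, 6.7, 4.4]
gripper_width: 0.181
```

```bash
python3 st.py; python3 - <<'E'
from h import *
from plant import grab_frame
fs=[grab_frame("side") for _ in range(3)];f=fs[0]
cv2.imwrite("pics/fin.png",cv2.resize(f["frame"][200:300,310:450,::-1],None,fx=5.5,fy=5.5,interpolation=cv2.INTER_CUBIC))
a=load("s4.npz")["frame"][235:300,345:450];b=f["frame"][235:300,345:450]
# shift of grip bar between shut-only and now (phase correlation on bar/lid far-from-shadow region)
g=lambda x:cv2.cvtColor(x,cv2.COLOR_RGB2GRAY).astype(np.float32)
A=g(load("s4.npz")["frame"])[262:285,395:430];B=g(f["frame"])[262:285,395:430];print("shift lid",cv2.phaseCorrelate(A,B))
A=g(load("s4.npz")["frame"])[238:262,365:390];B=g(f["frame"])[238:262,365:390];print("shift bar",cv2.phaseCorrelate(A,B))
E
```

```text
press xy mm [-158.76   -0.54] z 0.03734 F press [-6.64  1.02] 4.35 T [0.132 0.922] tilt z [-0.04 -0.  ] yaw 9.49 t 15.5 w 0.181
shift lid ((0.05450340752838656, -0.016256000863673847), 1.0090718211399183)
shift bar ((0.5750068502572176, -0.0472970441600733), 0.9964413013060888)
```

View pics/fin.png

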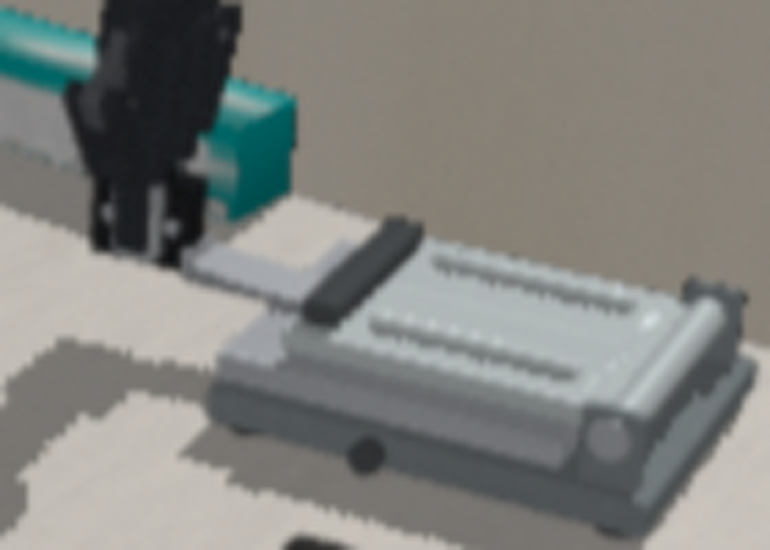

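The final view shows the lid flat, its grip bar at about (360,270) and the blade going squarely under it at about (290,285), with the handle still in the fingers. The lid shows almost no vertical shift (0.02–0.05 px), and the 0.58 px sideways shift at the bar is probably the blade entering that window. The drag is steady, so I'm handing in.

```bash
python3 -c "
from plant import ticket;print(ticket.job_done())"; python3 st.py
```

```text
the job is handed in; nothing more can be done
None
the job is handed in; nothing more can be done
```

I shut the press lid by pushing its grip bar, then gripped the gauge by its handle and slid the blade in along the bed until it dragged. I handed the job in at about 15.7 s, still holding the gauge there.

- **Drag:** Sliding resistance rose from about 2.5 N on the bed alone to 6–8 N. It stayed up when I eased the downward pressure, so I take it to be the lid gripping the blade.
- **Depth:** By arm position the blade is about 31 mm past the lid edge, where it is about 4.8 mm thick. Touching the bed gave a gap of about 4.9–5.2 mm, which would put the stop a few millimetres deeper. That is within the error of the bed measurement and the grip position.
- **Square and flat:** Yaw matched the press axis to within about 0.05°, and tilt was under 0.1°.
- **Lid:** The side camera showed almost no vertical movement of the lid. The blade moved up to about 1.3 mm past first firm contact, so any lift is at most about 0.1 mm, which the camera cannot resolve.
- **Less certain:**
  - The arm blocked the top camera's view of the gauge, so the last look was from the side camera only.
  - That camera showed a 0.58 px sideways change at the grip bar, probably the blade entering the comparison window.
  - I didn't measure the other items again, but nothing I did should have touched them.

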